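Inspect the green tea glass over the dimmed lamp

TASK

Check the washed green glass for chips by lamplight: first set the blue lamp's red-knobbed dimmer lever to half, standing straight up. Then draw the green glass straight up out of its cup in the draining stand, carry it over the lamp's round light window, tip it about 45 degrees (half way onto its side, any direction) with the middle of the glass above the middle of the window and about a hand's breadth of clear air below it. Finish still holding it there, tipped and still; do not let it touch the lamp, leave the lever at half, and do not disturb the amber glass, saucers, canister or teapot.

Things in the scene. Friction and masses are not known exactly. Their poses are not given: they have to be found in the camera images.
- dimmer (a joint): dimmer lever angle, rad: 0 = leaning 0.6 rad towards the lamp's -x side (its black-grille front), 0.6 = straight up (half), 1.2 = leaning 0.6 rad towards the lamp's +x side. It stays where it is left (light friction, about 0.06 N m, about 1 N at the knob); starts at 0 to 0.35.
- dimmer_tip (a point): centre of the lever's red ball knob, 26 mm diameter, on a 10 mm steel rod; 70 mm from the hinge, about which it swings in the lamp's x-z plane. The hinge line runs along the lamp's y axis, through the lamp-frame point (0, -75, 67) mm. Under it is a grey block 70 x 50 mm, its top 70 mm above the work surface.
- lamp: fixed blue lamp box, 110 (x) x 220 (y) x 45 mm high; origin at the centre of its underside, z up; its front with black grille faces its own -x; the window is in the top at +y, the dimmer lever at -y.
- lamp_window (a point): centre of the round pale light window (80 mm diameter) on the lamp's top, 49 mm above the work surface.
- stand: fixed two-cup draining stand: wooden board 90 (x) x 215 (y) x 12 mm high with two steel cups at y = +65 and -65 mm, each 74 mm outside and 66 mm inside diameter, rims 65 mm above the work surface; origin at the centre of its underside.
- green_glass_center (a point): centre (half-way up) of the green glass, a straight tumbler of 60 mm diameter, 140 mm tall, about 0.2 kg, z along its axis to the mouth. It stands mouth up in one of the two cups (either one), its foot 12 mm above the work surface, so its rim is at 152 mm; 3 mm play all round.
- amber_glass_center (a point): centre of the amber glass, same shape and size, in the other cup, 130 mm away; a bystander.
- saucers: stack of five pale saucers, 132 mm diameter, 52 mm high; origin at the centre of its underside; a bystander.
- canister: orange plastic canister with white lid and grey press button, 106 mm diameter, 144 mm high; origin at the centre of its underside; a bystander.
- teapot: stainless steel teapot, body 140 mm diameter, 137 mm high, spout to its +y reaching 120 mm, black handle to its -y reaching 111 mm; origin at the centre of its underside; a bystander.
Not all that is in view belongs to the job. Leave any pink or purple look-alike of the part that bears green_glass_center alone.

How it is judged:
By the outcome, as a careful person would: the job done as asked, in the order asked, and still so for the second after the job is handed in, while the arm keeps its last pose, push and grip.
It also fails if it takes over 54 s, if anything falls off the work surface, if the arm or the gripper's body presses on something with over 40 N, if the wrist force passes 120 N, or if a joint passes its speed limit or range.

ROBOT

A 6-joint arm with a two-finger parallel gripper is mounted at the origin on the work surface. World frame = base frame: x ahead of the robot, y to its left, z up, the work surface at z = 0. Lengths are in mm, angles in rad, forces in N, time in s.
With the tool pointing down it reaches from about 400 to 925 mm from the base axis. Payload 3.4 kg.
Tool frame: the origin (TCP) lies midway between the tips of the shut fingers; the grasp point (between the pads) lies 19 mm behind it; x points along the fingers, y is the direction in which the jaws open and shut, and the axes are right-handed (so a half turn about x gives the same grasp; the last joint's range is limited). The gripper opens to 85 mm and grips with 20 to 120 N. Pads are 22 mm wide; open, the fingers measure 114 mm over their backs; the gripper's body (76 mm by 85 mm) begins 54 mm behind the grasp point. The pads swing forward as they close: fully open they stand 13 mm farther back than shut.
Start: joints at [-0.073, 0.307, 1.506, -0, 1.328, -0.073], TCP at [575.005, -0.025, 231.305] pointing down, gripper open.
Joint ranges: [-3.12, 3.12], [-1.05, 2.28], [0.14, 2.33], [-1.42, 4.57], [0.1, 2.73], [-2.68, 2.68]. Speed limits (rad/s): [2.57, 2.57, 3.14, 3.14, 3.14, 3.14].

INTERFACE

Orientations are given as a rotation vector (axis times angle).
In Python, from station import telemetry, read_camera, camera_model, finish_job, look_for, regions_of gives the robot as it stands. The module is installed in compiled form; this text tells all that it offers.
- The arm moves only by the tool send_rows, never from a script. Its argument "targets" is a list of rows, each a list of 3 entries, a list of its own where there are three numbers: the opening, from -1 (shut) to 1 (fully open), then the shift along the tool's x, y, z in m, then the turn about the tool's x in degrees. A call has exactly 8 rows; each row is the pose to reach, as a shift and turn from the pose commanded when the call began, along the tool's axes at that moment; what a row does not reach only later rows make up. A row lasts 1/8 s, in which the tool goes at most 62.5 mm and 10.7 degrees, less where a joint would pass 70% of its speed; a pose out of reach is approached as far as the arm can. A call with a gripper value outside its range is refused whole. The fingers move at their own pace and stop on an object; "force" is the grip in N (left out, the last holds). Time passes only in rows, so rows that repeat a pose let the fingers close, or fill a call up. It gives the time, the measured TCP pose, the force and the opening at its end, in the units of the state.
- telemetry.state(): the state, without advancing time (a new reading comes with each control period).
- read_camera(name): name is "scene" or "side" or "wrist"; returns the picture (384x512x3 uint8, red, green, blue); there is no depth.
- camera_model(name): a dict with "vfov" (degrees; the focal length in pixels is half the picture's height over the tangent of half this angle, whatever the lens; pixels are square), "cx", "cy" (the principal point, pixels), "T" (4x4, takes a point from camera to world coordinates). Camera axes: x right, y up, looking along -z (the intrinsics and any distortion apply to the point x, -y, -z); pixel columns grow to the right and rows downward; lengths in mm; the calibration is good to about 2 mm. A picture is of the moment at which its call begins: read the wrist's pose just before it. camera_model takes no time and is no camera call; for the wrist camera it gives the pose at the moment of the call.
- finish_job(): hands the job in, once; it reports no verdict.
Trained networks look in the newest picture that a camera, given by its name, has taken for a name from the list of things; names that differ only in an ending like _2 or _b are one class to them, and where a whole thing is asked for, a point or a joint stands for the part that bears it (a point fixed in the world has none). Each returns a list of dicts, best first, with "p" (0 to 1); they miss things now and then, are a little off and sometimes report something else, mostly with a low value. They report only what shows in the picture. A call takes as long as a camera call. They do not tell look-alikes from the thing itself.
- look_for(camera, name): "position" ([x, y, z] in mm, in world coordinates, good to about 4 mm: the middle of the surface that is visible of it).
- regions_of(camera, name): "region" (384x512 bool, what is visible of it).
The state is a dict: "t": time; "q": joint angles; "qd": joint speeds; "joint_torque": joint torques, N m; "eef_pos": TCP position; "eef_rot": TCP orientation; "force": force on the tool from outside, world axes, zero at the start; "torque": the same for the moment, N m; "opening": opening from 0.0 (shut) to 1.0 (fully open).
Only numpy, scipy, OpenCV 4.12 (cv2) and the standard library are available. Lean on these libraries where they do the work, as an engineer would, in place of code of your own. Each camera call takes 0.05 s, during which the arm holds its last target.

## Working session

There is one attempt and no reset: what is moved stays moved. The work goes in short steps, Python scripts to look and compute and a tool call to move; the robot and the scene stay as the last step left them, time stands still between calls to the robot, and variables do not carry over. Pictures are saved under pics/ and viewed, and the job is handed in when it is done.

Besides the shell and the picture viewer there is one more tool, called after "Emit:" as name([rows], argument=value, ...), one row to a line, values as JSON. send_rows: Moves the arm, as the interface text tells. Its arguments: {"type":"object","properties":{"targets":{"type":"array"},"force":{"type":"number"}},"required":["targets"]}

```bash
ls; mkdir -p pics; python3 - <<'E'
from station import *
import cv2,numpy as np
print(telemetry.state())
for n in ["scene","side","wrist"]:
    im=read_camera(n); cv2.imwrite(f"pics/{n}0.png",im[:,:,::-1]); m=camera_model(n); print(n,m)
E
```

```text
pics
{'t': 0.0, 'q': array([-7.34810854e-02,  3.07567772e-01,  1.50768123e+00,  5.05000431e-06,
        1.32842290e+00, -7.34763257e-02]), 'qd': array([-0.0021956 ,  0.00236273,  0.00053583, -0.00192626,  0.00122945,
       -0.0001781 ]), 'joint_torque': array([-2.40806599e-03, -4.57556927e+01, -2.51919490e+01, -3.95127336e-04,
        1.32516641e-02, -2.41733758e-06]), 'eef_pos': array([5.74288525e+02, 4.05504611e-02, 2.30381099e+02]), 'eef_rot': array([ 1.20833903,  1.21083942, -1.21065612]), 'force': array([0.03433339, 0.50650991, 0.39628229]), 'torque': array([ 0.01154279, -0.04066631,  0.07412232]), 'opening': 1.001470763917608}
scene {'vfov': 55.49927866846484, 'cx': 250.55885123739836, 'cy': 191.37338017038726, 'T': array([[ 7.67109921e-01, -5.37470675e-01,  3.50239408e-01,
         8.96398788e+02],
       [ 6.41477115e-01,  6.36670182e-01, -4.27969848e-01,
        -3.76802017e+02],
       [ 7.03425479e-03,  5.52970481e-01,  8.33171151e-01,
         8.58495434e+02],
       [ 0.00000000e+00,  0.00000000e+00,  0.00000000e+00,
         1.00000000e+00]])}
side {'vfov': 55.563088118031324, 'cx': 255.23567290350306, 'cy': 194.00259967970416, 'T': array([[ 9.62933203e-01,  2.00323284e-01, -1.80638392e-01,
         4.21241864e+02],
       [-2.69730879e-01,  7.20597032e-01, -6.38737168e-01,
        -6.42204166e+02],
       [ 2.21356190e-03,  6.63784979e-01,  7.47920184e-01,
         8.22919794e+02],
       [ 0.00000000e+00,  0.00000000e+00,  0.00000000e+00,
         1.00000000e+00]])}
wrist {'vfov': 62.074546089686585, 'cx': 255.31693597057554, 'cy': 191.77141881122563, 'T': array([[ 9.99998266e-01, -1.10542733e-04,  1.85886358e-03,
         5.75144610e+02],
       [-4.55438181e-04,  9.53401131e-01,  3.01705280e-01,
         7.77966620e+01],
       [-1.80559397e-03, -3.01705603e-01,  9.53399428e-01,
         3.71299722e+02],
       [ 0.00000000e+00,  0.00000000e+00,  0.00000000e+00,
         1.00000000e+00]])}
```

View pics/scene0.png

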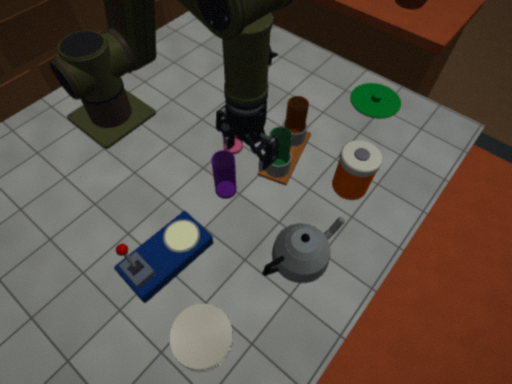

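View pics/side0.png

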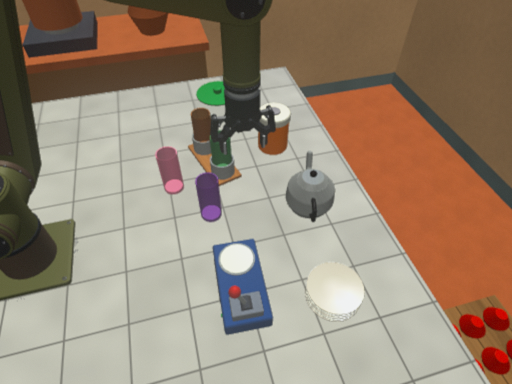

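View pics/wrist0.png

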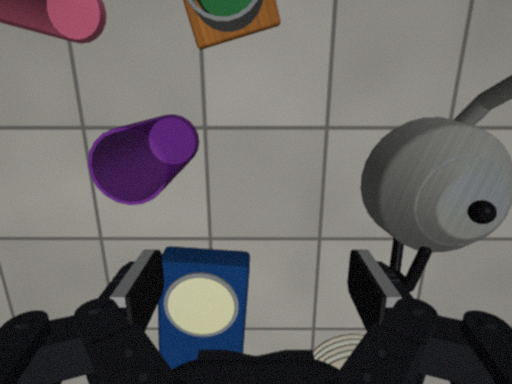

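```bash
cat > h.py <<'E'
from station import *
import cv2,numpy as np
from scipy.spatial.transform import Rotation as R
def K(m,h=384):
    f=h/2/np.tan(np.radians(m["vfov"])/2); return np.array([[f,0,m["cx"]],[0,f,m["cy"]],[0,0,1]])
def proj(m,p):
    p=np.atleast_2d(p); T=np.linalg.inv(m["T"]); c=p@T[:3,:3].T+T[:3,3]; c=c*[1,-1,-1]
    u=c@K(m).T; return u[:,:2]/u[:,2:]
def atz(m,uv,z):
    d=np.linalg.inv(K(m))@[*uv,1]; d=m["T"][:3,:3]@(d*[1,-1,-1]); o=m["T"][:3,3]
    return o+d*(z-o[2])/d[2]
E
python3 - <<'E'
from h import *
print(R.from_rotvec(telemetry.state()['eef_rot']).as_matrix().round(3))
for c in ["scene","side"]:
    for n in ["dimmer_tip","lamp","lamp_window","stand","green_glass_center","amber_glass_center","saucers","canister","teapot"]:
        print(c,n,[(round(d['p'],2),np.round(d['position']).tolist(),proj(camera_model(c),d['position']).round().tolist()[0]) for d in look_for(c,n)[:4]])
    
print(telemetry.state()['t'])
E
```

```text
[[-0.002  1.     0.   ]
 [ 0.     0.    -1.   ]
 [-1.    -0.002 -0.   ]]
scene dimmer_tip [(0.64, [483.0, -301.0, 133.0], [123.0, 252.0])]
scene lamp [(0.88, [517.0, -238.0, 48.0], [163.0, 257.0])]
scene lamp_window [(0.59, [518.0, -239.0, 46.0], [163.0, 258.0])]
scene stand [(0.93, [555.0, 190.0, 12.0], [283.0, 165.0])]
scene green_glass_center [(0.89, [494.0, 12.0, 97.0], [225.0, 175.0]), (0.63, [561.0, 174.0, 124.0], [285.0, 144.0]), (0.55, [413.0, 140.0, 28.0], [235.0, 148.0])]
scene amber_glass_center [(0.77, [520.0, 282.0, 126.0], [296.0, 114.0])]
scene saucers [(0.8, [712.0, -309.0, 51.0], [201.0, 336.0])]
scene canister [(0.68, [748.0, 235.0, 126.0], [359.0, 166.0])]
scene teapot [(0.63, [771.0, -40.0, 95.0], [301.0, 253.0])]
side dimmer_tip [(0.52, [479.0, -302.0, 140.0], [237.0, 291.0])]
side lamp [(0.89, [502.0, -252.0, 46.0], [243.0, 288.0])]
side lamp_window [(0.89, [501.0, -252.0, 42.0], [242.0, 289.0])]
side stand [(0.87, [517.0, 188.0, 20.0], [213.0, 167.0])]
side green_glass_center [(0.96, [535.0, 143.0, 104.0], [220.0, 156.0]), (0.91, [474.0, -1.0, 98.0], [208.0, 197.0]), (0.63, [390.0, 129.0, 97.0], [170.0, 170.0])]
side amber_glass_center [(0.84, [508.0, 278.0, 122.0], [202.0, 125.0])]
side saucers [(0.84, [703.0, -314.0, 45.0], [333.0, 291.0])]
side canister [(0.77, [743.0, 221.0, 95.0], [279.0, 130.0])]
side teapot [(0.79, [739.0, -51.0, 87.0], [309.0, 194.0])]
1.05
```

```bash
python3 - <<'E'
from h import *
ims={c:cv2.imread(f"pics/{c}0.png") for c in ["scene","side","wrist"]}
boxes={"scene":{"win":(155,215,205,260),"knob":(110,238,135,260),"lamp":(105,205,225,305)},"side":{"win":(212,235,265,280),"knob":(222,280,246,302),"lamp":(205,235,280,335)},"wrist":{"win":(160,262,246,345)}}
for c,b in boxes.items():
    m=camera_model(c); im=ims[c]
    for k,(x0,y0,x1,y1) in b.items():
        s=im[y0:y1,x0:x1].astype(int); B,G,Rr=s[...,0],s[...,1],s[...,2]
        mk={"win":(Rr>150)&(G>150)&(Rr>B+15),"knob":(Rr>100)&(G<60)&(B<60),"lamp":(B>60)&(B>1.8*Rr)}[k].astype(np.uint8)
        n,l,st,ce=cv2.connectedComponentsWithStats(mk); i=1+np.argmax(st[1:,4])
        ys,xs=np.where(l==i); pts=np.stack([xs+x0,ys+y0],1).astype(np.float32)
        uv=pts.mean(0)
        if k=="win":
            e=cv2.fitEllipse(cv2.convexHull(pts)); print(c,k,uv,e,atz(m,e[0],49).round(1))
        elif k=="knob": print(c,k,len(pts),uv,m["T"][:3,3],[atz(m,uv,z).round(1).tolist() for z in (120,130,137)])
        else: print(c,k,uv)
a=cv2.resize(ims["scene"][80:210,200:400],None,fx=4,fy=4,interpolation=cv2.INTER_CUBIC)
cv2.imwrite("pics/c1.png",a[:,:800])
a=np.hstack([cv2.resize(ims["side"][230:340,200:290],(360,440)),cv2.resize(ims["scene"][205:305,105:215],(440,400)) if 0 else cv2.resize(ims["scene"][205:315,105:215],(440,440))])
cv2.imwrite("pics/c2.png",a)
E
```

```text
scene win [181.03458 235.14108] ((181.0147247314453, 235.11679077148438), (27.82817268371582, 32.503570556640625), 71.35382080078125) [ 508.2 -170.6   49. ]
scene knob 70 [121.8     247.65715] [ 896.39878823 -376.80201666  858.49543369] [[465.0, -293.8, 120.0], [470.8, -295.0, 130.0], [474.9, -295.8, 137.0]]
scene lamp [162.4797 255.949 ]Traceback (most recent call last):
  File "<stdin>", line 13, in <module>
cv2.error: OpenCV(4.12.0) /io/opencv/modules/imgproc/src/shapedescr.cpp:361: error: (-201:Incorrect size of input array) There should be at least 5 points to fit the ellipse in function 'fitEllipseNoDirect'
```

```bash
python3 - <<'E'
from h import *
ims={c:cv2.imread(f"pics/{c}0.png") for c in ["scene","side","wrist"]}
boxes={"scene":{"win":(155,215,205,260),"knob":(110,238,135,260)},"side":{"win":(212,235,265,280),"knob":(222,280,246,302)},"wrist":{"win":(160,262,246,345)}}
rays={}
for c,b in boxes.items():
    m=camera_model(c); im=ims[c]
    for k,(x0,y0,x1,y1) in b.items():
        s=im[y0:y1,x0:x1].astype(int); B,G,Rr=s[...,0],s[...,1],s[...,2]
        mk={"win":(Rr>150)&(Rr>B-10)&(G>B-5),"knob":(Rr>80)&(G<60)&(B<60)}[k].astype(np.uint8)
        n,l,st,ce=cv2.connectedComponentsWithStats(mk); i=1+np.argmax(st[1:,4])
        ys,xs=np.where(l==i); pts=np.stack([xs+x0,ys+y0],1).astype(np.float32)
        uv=pts.mean(0)
        if k=="win":
            e=cv2.fitEllipse(cv2.convexHull(pts)); print(c,k,uv,e,atz(m,e[0],49).round(1))
        else:
            print(c,k,len(pts),uv); rays[c]=(m["T"][:3,3],atz(m,uv,130))
A=np.zeros((3,3));bb=np.zeros(3)
for o,p in rays.values():
    d=(p-o)/np.linalg.norm(p-o); P=np.eye(3)-np.outer(d,d); A+=P; bb+=P@o
x=np.linalg.solve(A,bb); print("knob",x,[proj(camera_model(c),x) for c in rays])
a=cv2.resize(ims["scene"][80:210,200:400],None,fx=4,fy=4,interpolation=cv2.INTER_CUBIC)
cv2.imwrite("pics/c1.png",a[:,:800])
a=np.hstack([cv2.resize(ims["side"][230:340,200:290],(360,440)),cv2.resize(ims["scene"][205:315,105:215],(440,440))])
cv2.imwrite("pics/c2.png",a)
E
```

```text
scene win [181.03458 235.14108] ((181.0147247314453, 235.11679077148438), (27.82817268371582, 32.503570556640625), 71.35382080078125) [ 508.2 -170.6   49. ]
scene knob 91 [121.47253 248.48352]
side win [236.21085 258.58313] ((236.2190704345703, 258.5980224609375), (29.73210334777832, 34.93552017211914), 81.38236236572266) [ 506.1 -172.8   49. ]
side knob 60 [234.26666 292.58334]
wrist win [200.54388 305.5162 ] ((200.5437469482422, 305.5249328613281), (56.11179733276367, 66.8785629272461), 99.39241027832031) [ 509.7 -167.3   49. ]
knob [ 473.54058185 -298.11265215  131.13987324] [array([[121.306077  , 249.20133842]]), array([[233.76650922, 292.00039479]])]
```

View pics/c1.png

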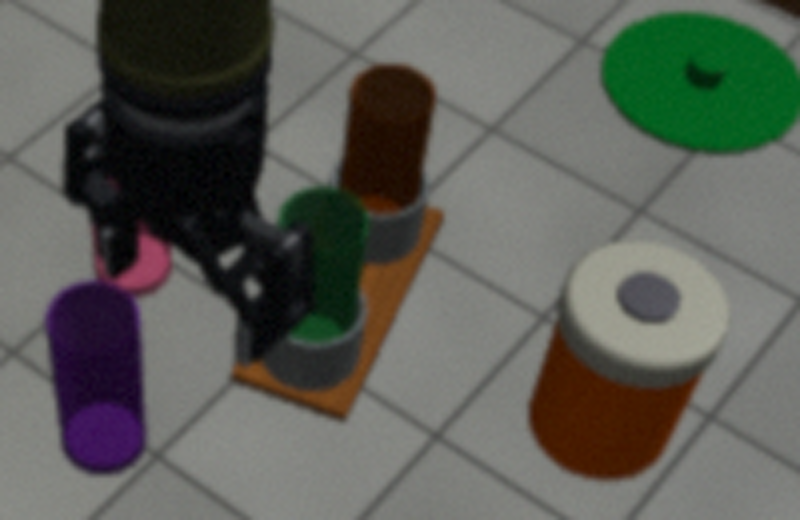

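View pics/c2.png

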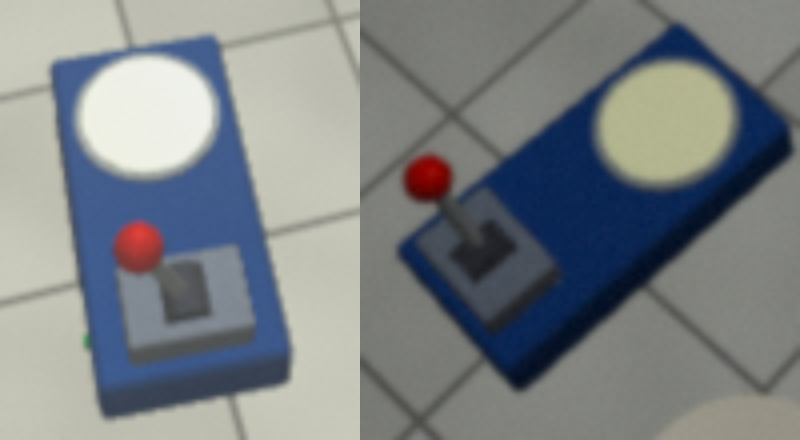

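```bash
python3 - <<'E'
from h import *
from scipy.optimize import minimize
def rm(c,n): return regions_of(c,n)[0]["region"]
def box(p,L,W,z0,z1):
    x,y,a=p; c,s=np.cos(a),np.sin(a); 
    return np.array([[x+c*u-s*v,y+s*u+c*v,z] for u in(-L/2,L/2) for v in (-W/2,W/2) for z in (z0,z1)])
ims={c:cv2.imread(f"pics/{c}0.png").astype(int) for c in ["scene","side"]}
M={}
for c,(x0,y0,x1,y1) in {"scene":(105,205,225,305),"side":(205,235,280,335)}.items():
    s=ims[c]; mk=((s[...,0]>50)&(s[...,0]>1.6*s[...,2])).astype(np.uint8)
    m2=np.zeros_like(mk); m2[y0:y1,x0:x1]=mk[y0:y1,x0:x1]
    cs,_=cv2.findContours(m2,cv2.RETR_EXTERNAL,cv2.CHAIN_APPROX_NONE); k=max(cs,key=cv2.contourArea)
    h=np.zeros_like(mk); cv2.fillPoly(h,[cv2.convexHull(k)],1); M[c]=h
def cost(p,vis=False):
    t=0
    for c in M:
        q=proj(camera_model(c),box(p,110,220,0,45)).astype(np.float32)
        a=np.zeros((384,512),np.uint8); cv2.fillPoly(a,[np.round(cv2.convexHull(q)*16).astype(int)],1,shift=4)
        t+=1-(a&M[c]).sum()/(a|M[c]).sum()
    return t
best=min((minimize(cost,[505,-235,a],method="Nelder-Mead",options=dict(initial_simplex=[[505,-235,a],[520,-235,a],[505,-220,a],[505,-235,a+.2]])) for a in (-.2,0,.2,.4)),key=lambda r:r.fun)
p=best.x;print(p,best.fun)
x,y,a=p;c,s=np.cos(a),np.sin(a)
for w in [(508.,-170.),(473.5,-298.1)]:
    d=np.array(w)-[x,y]; print("lamp frame",c*d[0]+s*d[1],-s*d[0]+c*d[1])
st=rm("side","stand");print(st.sum())
cv2.imwrite("pics/st.png",st.astype(np.uint8)*255)
E
```

```text
[ 5.03202204e+02 -2.24705488e+02 -8.28863889e-02] 0.29295844149265016
lamp frame 0.25217474066974876 54.91489433328457
lamp frame -23.52378994348451 -75.60163145306119
936
```

Emit:
send_rows([
  [1,[0,-0.013,0.04],0.6],
  [1,[0,-0.026,0.085],1.2],
  [1,[0,-0.039,0.13],1.8],
  [1,[0,-0.052,0.175],2.6],
  [1,[0,-0.065,0.22],3.3],
  [1,[0,-0.078,0.26],4.2],
  [1,[0,-0.09,0.2985],4.75],
  [1,[0,-0.09,0.2985],4.75],
], force=20)

```text
t: 2.1
eef_pos: [484.3, -301.3, 231.3]
eef_rot: [1.272, 1.166, -1.273]
force: [-0.5, -0.3, -0.2]
opening: 0.999
```

```bash
python3 - <<'E'
from h import *
s=telemetry.state(); print(s['t'],s['eef_pos'],R.from_rotvec(s['eef_rot']).as_matrix().round(3).tolist())
m=camera_model("wrist"); im=read_camera("wrist"); cv2.imwrite("pics/w1.png",im[:,:,::-1])
print(proj(m,[[473.5,-298.1,133],[497,-299.4,137],[497,-299.4,67],[508,-170,49]]))
im=read_camera("side"); cv2.imwrite("pics/s1.png",im[:,:,::-1])
E
```

```text
2.1 [ 484.29259474 -301.29724593  231.27423177] [[0.0, 0.996, -0.087], [-0.001, -0.087, -0.996], [-1.0, 0.0, 0.001]]
[[240.8736556  191.55929344]
 [271.07792945 192.19759491]
 [267.72866994 170.51557218]
 [268.33565221  27.26230124]]
```

View pics/w1.png

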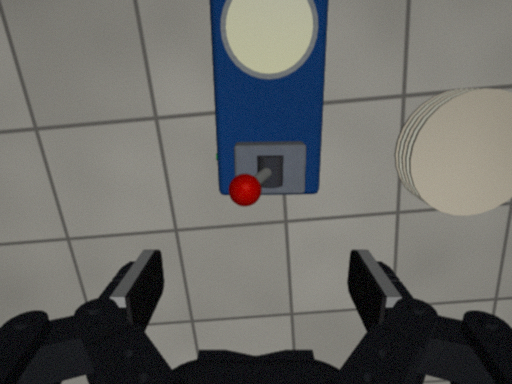

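View pics/s1.png

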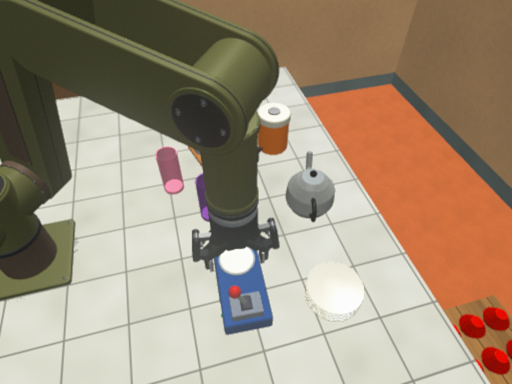

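Emit:
send_rows([
  [1,[0.03,0.0,-0.001],0],
  [1,[0.06,0,-0.001],0],
  [1,[0.09,0,-0.001],0],
  [1,[0.117,0,-0.001],0],
  [0.2,[0.117,0,-0.001],0],
  [-0.3,[0.117,0,-0.001],0],
  [-1,[0.117,0,-0.001],0],
  [-1,[0.117,0,-0.001],0],
], force=20)

```text
t: 3.2
eef_pos: [485.5, -297.7, 115.7]
eef_rot: [1.27, 1.167, -1.269]
force: [-1.5, 0.5, 5.5]
opening: 0.289
```

```bash
python3 - <<'E'
from h import *
s=telemetry.state(); print(s['t'],s['eef_pos'],s['force'],s['opening'])
m=camera_model("wrist"); im=read_camera("wrist"); cv2.imwrite("pics/w2.png",im[:,:,::-1])
im=read_camera("side"); cv2.imwrite("pics/s2.png",im[:,:,::-1])
E
```

```text
3.2 [ 485.51250691 -297.69220676  115.69985722] [-1.50416264  0.47814612  5.5394215 ] 0.28871249380528896
```

View pics/w2.png

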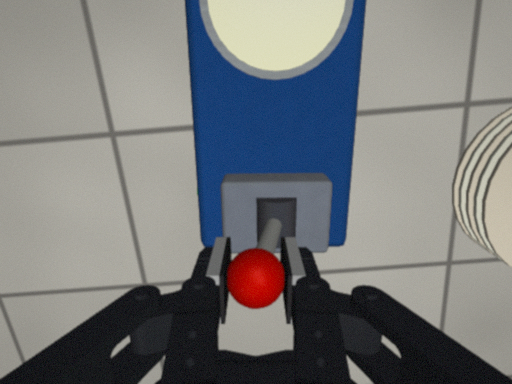

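```bash
python3 - <<'E'
from h import *
m=camera_model("wrist");s=telemetry.state()
c,sn=np.cos(.085),-np.sin(.085)
def lx(uv,z):
    p=atz(m,uv,z)[:2]-s['eef_pos'][:2]; return (c*p[0]+sn*p[1]).round(1),(-sn*p[0]+c*p[1]).round(1)
im=cv2.imread("pics/w2.png").astype(int)
for r in (90,120,150):
    b=(im[r,:,0]>60)&(im[r,:,0]>1.8*im[r,:,2]); x=np.where(b)[0]; x=x[(x>150)&(x<400)]
    print(r,x.min(),x.max(),lx((x.min(),r),45),lx((x.max()+1,r),45))
print("block",lx((222,183),70),lx((331,183),70)); print("slot",lx((257,198),70),lx((296,198),70))
w=(im[...,1]>150)&(im[...,2]>im[...,0]); 
print("win",lx((201,5),49),lx((351,5),49)); print("knob",lx((256,278),135))
E
```

```text
90 192 357 (np.float64(-39.6), np.float64(78.2)) (np.float64(65.1), np.float64(78.3))
120 194 354 (np.float64(-39.4), np.float64(59.6)) (np.float64(65.0), np.float64(59.8))
150 196 352 (np.float64(-39.2), np.float64(40.0)) (np.float64(65.6), np.float64(40.2))
block (np.float64(-19.9), np.float64(24.4)) (np.float64(46.4), np.float64(24.4))
slot (np.float64(1.4), np.float64(14.8)) (np.float64(25.5), np.float64(14.8))
win (np.float64(-31.0), np.float64(124.7)) (np.float64(55.3), np.float64(124.9))
knob (np.float64(0.6), np.float64(-0.1))
```

Emit:
send_rows([
  [-1,[0,0.003,0],0],
  [-1,[0,0.006,0],0],
  [-1,[0,0.009,0],0],
  [-1,[0,0.012,0],0],
  [-1,[-0.001,0.013,0],0],
  [-1,[-0.001,0.013,0],0],
  [-1,[-0.001,0.013,0],0],
  [-1,[-0.001,0.013,0],0],
])

```text
t: 4.3
eef_pos: [496.3, -298.4, 115.4]
eef_rot: [1.269, 1.171, -1.272]
force: [-4.9, 0.5, 4.9]
opening: 0.287
```

```bash
python3 - <<'E'
from h import *
s=telemetry.state(); print(s['t'],s['eef_pos'],s['force'],s['opening'])
m=camera_model("wrist"); im=read_camera("wrist"); cv2.imwrite("pics/w3.png",im[:,:,::-1])
im=cv2.imread("pics/w3.png").astype(int)
c,sn=np.cos(.085),-np.sin(.085)
def lx(uv,z):
    p=atz(m,uv,z)[:2]-s['eef_pos'][:2]; return (c*p[0]+sn*p[1]).round(1),(-sn*p[0]+c*p[1]).round(1)
for r in (90,120,150):
    b=(im[r,:,0]>60)&(im[r,:,0]>1.8*im[r,:,2]); x=np.where(b)[0]; x=x[(x>120)&(x<400)]
    print(r,x.min(),x.max(),lx((x.min(),r),45),lx((x.max()+1,r),45))
k=(im[...,2]>80)&(im[...,1]<60)&(im[...,0]<60); ys,xs=np.where(k); print(xs.mean(),ys.mean(),lx((xs.mean(),ys.mean()),137))
E
```

```text
4.3 [ 496.3052966  -298.43012452  115.36420928] [-4.87737274  0.49328262  4.9120713 ] 0.2868419810878634
90 176 341 (np.float64(-50.1), np.float64(78.2)) (np.float64(54.6), np.float64(78.4))
120 178 339 (np.float64(-50.1), np.float64(59.7)) (np.float64(54.8), np.float64(59.9))
150 181 337 (np.float64(-49.5), np.float64(40.1)) (np.float64(55.1), np.float64(40.3))
255.36940836940838 279.96753246753246 (np.float64(0.4), np.float64(0.4))
```

View pics/w3.png

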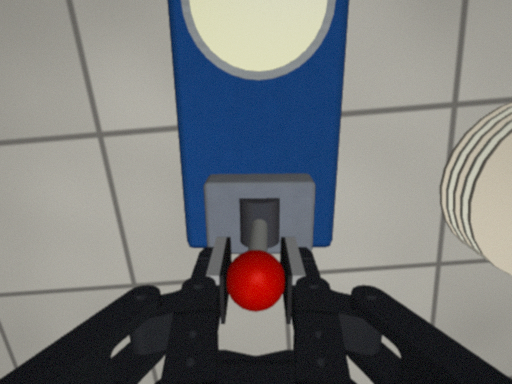

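Emit:
send_rows([
  [-1,[0,0.001,0],0],
  [-1,[0,0.0022,0],0],
  [-1,[0,0.0022,0],0],
  [-1,[0,0.0022,0],0],
  [-0.3,[0,0.0022,0],0],
  [-0.1,[0,0.0022,0],0],
  [0.5,[0,0.0022,0],0],
  [1,[0,0.0022,0],0],
])

```text
t: 5.35
eef_pos: [500.5, -298.8, 115.2]
eef_rot: [1.27, 1.169, -1.27]
force: [-0.6, -0.0, 0.1]
opening: 0.854
```

Emit:
send_rows([
  [1,[0,0,0],0],
  [1,[-0.03,0,0],0],
  [1,[-0.06,0,0],0],
  [1,[-0.09,0,0],0],
  [1,[-0.125,0,0],0],
  [1,[-0.165,0,0],0],
  [1,[-0.205,0,0],0],
  [1,[-0.205,0,0],0],
])

```text
t: 6.35
eef_pos: [502.0, -299.9, 324.4]
eef_rot: [1.27, 1.16, -1.267]
force: [0.3, -0.4, -0.8]
opening: 1.001
```

```bash
python3 - <<'E'
from h import *
s=telemetry.state(); print(s['t'],s['eef_pos'],s['force'],s['opening'])
m=camera_model("wrist"); im=read_camera("wrist"); cv2.imwrite("pics/w4.png",im[:,:,::-1])
im=cv2.imread("pics/w4.png").astype(int)
c,sn=np.cos(.085),-np.sin(.085)
def lx(uv,z):
    p=atz(m,uv,z)[:2]-s['eef_pos'][:2]; return (c*p[0]+sn*p[1]).round(1),(-sn*p[0]+c*p[1]).round(1)
for r in (50,80,110,130):
    b=(im[r,:,0]>60)&(im[r,:,0]>1.8*im[r,:,2]); x=np.where(b)[0]; x=x[(x>120)&(x<400)]
    print(r,x.min(),x.max(),lx((x.min(),r),45),lx((x.max()+1,r),45))
k=(im[...,2]>80)&(im[...,1]<60)&(im[...,0]<60); ys,xs=np.where(k); print(xs.mean(),ys.mean(),lx((xs.mean(),ys.mean()),137))
E
```

```text
6.35 [ 502.00573715 -299.94402285  324.38842801] [ 0.33215876 -0.36946739 -0.78612652] 1.0007670102194641
50 207 293 (np.float64(-56.3), np.float64(123.5)) (np.float64(48.9), np.float64(123.8))
80 208 292 (np.float64(-56.6), np.float64(89.3)) (np.float64(49.0), np.float64(89.5))
110 210 291 (np.float64(-55.6), np.float64(53.2)) (np.float64(49.1), np.float64(53.3))
130 211 291 (np.float64(-55.4), np.float64(27.9)) (np.float64(50.0), np.float64(28.0))
296.0727902946274 218.77642980935875 (np.float64(47.0), np.float64(-58.4))
```

View pics/w4.png

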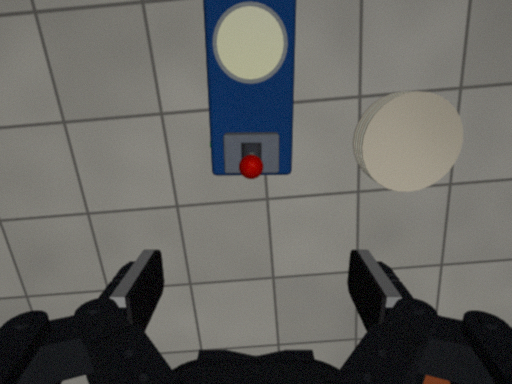

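```bash
python3 - <<'E'
from h import *
s=telemetry.state()
m=camera_model("wrist")
im=cv2.imread("pics/w4.png").astype(int)
c,sn=np.cos(.085),-np.sin(.085)
def lx(uv,z):
    p=atz(m,uv,z)[:2]-s['eef_pos'][:2]; return (c*p[0]+sn*p[1]).round(1),(-sn*p[0]+c*p[1]).round(1)
k=(im[...,2]>80)&(im[...,1]<60)&(im[...,0]<60); k[200:]=0; ys,xs=np.where(k); print(xs.mean(),ys.mean(),lx((xs.mean(),ys.mean()),137))
w=(im[...,1]>130)&(im[...,2]>im[...,0]+8)
w[:,:200]=0;w[:,300:]=0;w[90:]=0; ys,xs=np.where(w);print(xs.mean(),ys.mean(),lx((xs.mean(),ys.mean()),49),atz(m,(xs.mean(),ys.mean()),49))
E
```

```text
250.94942528735632 166.05747126436782 (np.float64(-3.6), np.float64(2.5))
249.91839876828328 42.41981011034129 (np.float64(-5.4), np.float64(131.8)) [ 506.72524387 -167.39263546   49.        ]
```

Emit:
send_rows([
  [1,[0,0.005,-0.05],-2],
  [1,[0,0.01,-0.11],-4],
  [1,[0,0.015,-0.17],-7],
  [1,[0,0.02,-0.23],-10],
  [1,[0,0.025,-0.29],-13],
  [1,[0,0.03,-0.35],-16],
  [1,[0,0.035,-0.41],-18],
  [1,[0,0.04,-0.47],-20],
])

```text
t: 7.4
eef_pos: [578.2, 168.0, 318.2]
eef_rot: [1.008, 1.326, -1.012]
force: [1.6, 0.0, -0.2]
opening: 0.999
```

```bash
python3 - <<'E'
from h import *
s=telemetry.state(); print(s['t'],s['eef_pos'],R.from_rotvec(s['eef_rot']).as_matrix().round(3).tolist())
m=camera_model("wrist"); im=read_camera("wrist"); cv2.imwrite("pics/w5.png",im[:,:,::-1]); np.save("m5.npy",m["T"])
for n in ["green_glass_center","amber_glass_center","stand"]:
  print(n,[(round(d['p'],2),d['position'].round(1) if hasattr(d['position'],'round') else d['position']) for d in look_for("wrist",n)])
E
```

```text
7.4 [578.19184024 168.03654333 318.24430674] [[-0.003, 0.964, 0.264], [-0.001, 0.264, -0.964], [-1.0, -0.003, 0.0]]
green_glass_center [(0.89, [542.8, 159.0, 97.3]), (0.8, [390.5, 156.1, 108.2]), (0.65, [478.1, 41.2, 96.4])]
amber_glass_center [(0.78, [506.3, 297.8, 75.0])]
stand [(0.96, [532.6, 238.2, 9.2])]
```

View pics/w5.png

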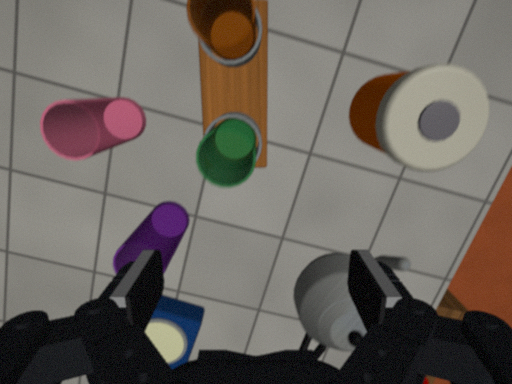

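```bash
python3 - <<'E'
from h import *
from scipy.optimize import minimize
m=camera_model("wrist"); m["T"]=np.load("m5.npy")
im=cv2.imread("pics/w5.png").astype(int)
t=np.linspace(0,2*np.pi,60)
def run(mask,p0,zlo):
    def cost(p):
        P=np.vstack([np.c_[p[0]+30*np.cos(t),p[1]+30*np.sin(t),t*0+z] for z in (zlo,152)])
        q=proj(m,P).astype(np.float32); a=np.zeros((384,512),np.uint8)
        cv2.fillPoly(a,[np.round(cv2.convexHull(q)*16).astype(int)],1,shift=4)
        return 1-(a&mask).sum()/(a|mask).sum()
    r=minimize(cost,p0,method="Nelder-Mead",options=dict(initial_simplex=[p0,[p0[0]+8,p0[1]],[p0[0],p0[1]+8]])); return r.x,r.fun
B,G,Rr=im[...,0],im[...,1],im[...,2]
g=((G>1.3*Rr)&(G>1.3*B)&(G>30)).astype(np.uint8)
n,l,st,ce=cv2.connectedComponentsWithStats(g); i=l[160,225]; print(st[i])
pts=np.argwhere(l==i)[:,::-1].astype(np.int32); h=np.zeros_like(g); cv2.fillPoly(h,[cv2.convexHull(pts)],1)
for z in (40,65): print(run(h,[546.,160.],z))
cv2.imwrite("pics/gm.png",np.hstack([h*255]))
for uv in [(226,155)]: print(atz(m,uv,152))
# steel cup rim right edge
print("board edges",[atz(m,uv,12).round(1).tolist() for uv in [(267,20),(266.5,160),(267,167),(203,100),(201,62)]])
E
```

```text
[ 196  118   60   69 3163]
(array([545.84399414, 175.88391113]), np.float64(0.060535506402793926))
(array([545.8215332 , 175.87658691]), np.float64(0.04529307282415629))
[545.82305232 177.90050472 152.        ]
board edges [[549.0, 328.4, 12.0], [597.3, 156.4, 12.0], [600.8, 146.7, 12.0], [492.3, 212.8, 12.0], [479.5, 258.6, 12.0]]
```

```bash
python3 - <<'E'
from h import *
s=telemetry.state(); Rm=R.from_rotvec(s['eef_rot']).as_matrix(); print(s['t'],s['eef_pos'],s['qd'].round(3))
for _ in range(1): pass
print("tool shift to z220,100",[ (Rm.T@(np.array([545.8,175.6,z])-s['eef_pos'])).round(1) for z in (220,100)])
im=cv2.imread("pics/scene0.png"); 
t=np.linspace(0,2*np.pi,60)
for c in ("scene","side"):
    im=cv2.imread(f"pics/{c}0.png")
    for q in proj(camera_model(c),np.c_[545.8+30*np.cos(t),175.6+30*np.sin(t),t*0+152]): cv2.circle(im,tuple(q.round().astype(int).tolist()),0,(0,0,255),-1)
    for q in proj(camera_model(c),np.c_[545.8+37*np.cos(t),175.6+37*np.sin(t),t*0+65]): cv2.circle(im,tuple(q.round().astype(int).tolist()),0,(255,0,255),-1)
    a=im[100:200,180:320]; cv2.imwrite(f"pics/o_{c}.png",cv2.resize(a,None,fx=4,fy=4,interpolation=cv2.INTER_NEAREST))
E
```

```text
7.6 [578.02850283 167.34160724 318.05910265] [-0.041 -0.019  0.008 -0.01   0.006 -0.002]
tool shift to z220,100 [array([ 98.2, -28.5, -16.5]), array([218.2, -28. , -16.6])]
```

View pics/o_side.png

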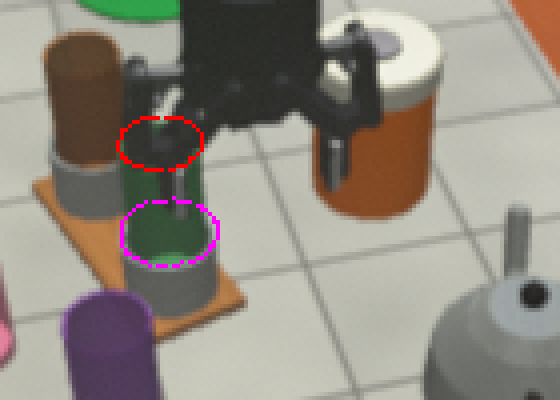

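View pics/o_scene.png

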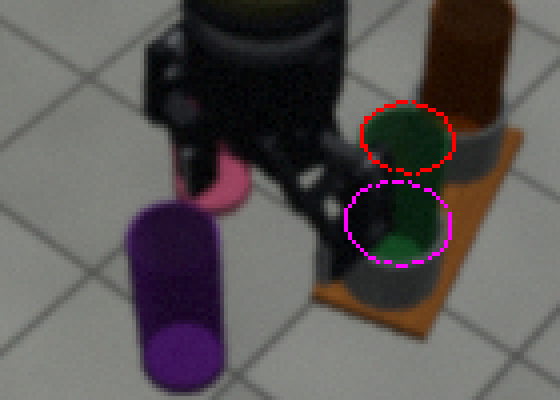

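Emit:
send_rows([
  [1,[0.015,-0.006,-0.004],0],
  [1,[0.03,-0.012,-0.008],0],
  [1,[0.045,-0.02,-0.012],0],
  [1,[0.06,-0.028,-0.0165],0],
  [1,[0.08,-0.028,-0.0165],0],
  [1,[0.09,-0.028,-0.0165],0],
  [1,[0.09,-0.028,-0.0165],0],
  [1,[0.09,-0.028,-0.0165],0],
])

```text
t: 8.6
eef_pos: [548.2, 174.4, 230.8]
eef_rot: [1.012, 1.322, -1.011]
force: [-0.0, 0.1, 0.1]
opening: 1.0
```

```bash
python3 - <<'E'
from h import *
from scipy.optimize import minimize
s=telemetry.state(); Rm=R.from_rotvec(s['eef_rot']).as_matrix(); print(s['t'],s['eef_pos'])
m=camera_model("wrist"); I=read_camera("wrist")[:,:,::-1].copy(); cv2.imwrite("pics/w6.png",I)
t=np.linspace(0,2*np.pi,60)
for q in proj(m,np.c_[545.8+30*np.cos(t),175.6+30*np.sin(t),t*0+152]): cv2.circle(I,tuple(q.round().astype(int).tolist()),1,(0,0,255),-1)
cv2.imwrite("pics/w6o.png",I)
E
```

```text
8.6 [548.22100093 174.43118127 230.82974814]
```

View pics/w6o.png

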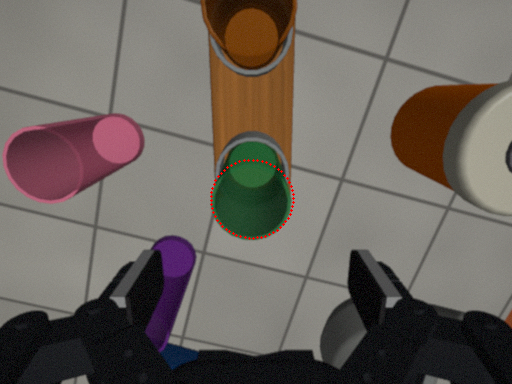

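Emit:
send_rows([
  [1,[0.03,-0.002,-0.0018],0],
  [1,[0.06,-0.002,-0.0018],0],
  [1,[0.09,-0.002,-0.0018],0],
  [1,[0.115,-0.002,-0.0018],0],
  [1,[0.13,-0.002,-0.0018],0],
  [0.5,[0.13,-0.002,-0.0018],0],
  [-1,[0.13,-0.002,-0.0018],0],
  [-1,[0.13,-0.002,-0.0018],0],
], force=40)

```text
t: 9.65
eef_pos: [546.0, 176.3, 101.3]
eef_rot: [1.012, 1.322, -1.009]
force: [-0.3, -0.1, -1.8]
opening: 0.689
```

Emit:
send_rows([
  [-1,[0,0,0],0],
  [-1,[0,0,0],0],
  [-1,[-0.01,0,0],0],
  [-1,[-0.025,0,0],0],
  [-1,[-0.045,0,0],0],
  [-1,[-0.065,0,0],0],
  [-1,[-0.085,0,0],0],
  [-1,[-0.085,0,0],0],
], force=40)

```text
t: 10.65
eef_pos: [546.8, 176.4, 187.8]
eef_rot: [1.014, 1.32, -1.007]
force: [-0.7, -0.6, -2.7]
opening: 0.688
```

```bash
python3 - <<'E'
from h import *
s=telemetry.state(); print(s['t'],s['eef_pos'],s['force'],s['torque'],s['opening'])
for c in ["wrist","side","scene"]:
    I=read_camera(c)[:,:,::-1]; cv2.imwrite(f"pics/{c}7.png",I)
a=cv2.imread("pics/side7.png")[60:240,130:330];b=cv2.imread("pics/scene7.png")[60:240,180:380]
cv2.imwrite("pics/sb7.png",cv2.resize(np.hstack([a,b]),None,fx=2,fy=2))
E
```

```text
10.65 [546.80484921 176.43801404 187.8240899 ] [-0.68067316 -0.59907829 -2.74038142] [ 0.00283702 -0.0367056   0.04359659] 0.6875226430638268
```

View pics/wrist7.png

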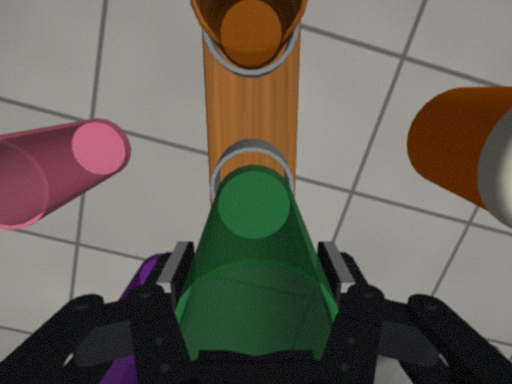

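View pics/sb7.png

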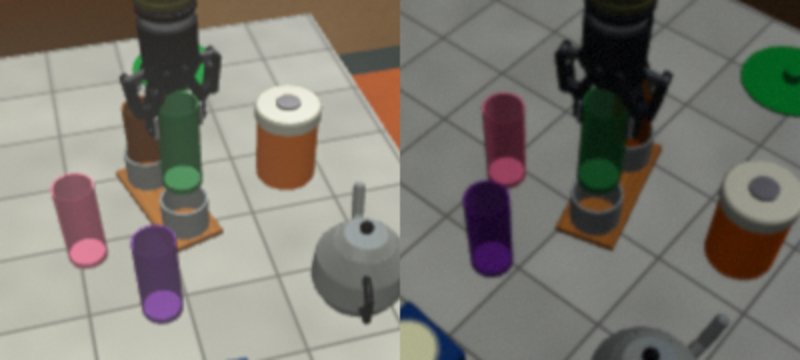

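Emit:
send_rows([
  [-1,[0,0,0.02],0],
  [-1,[0,0,0.045],0],
  [-1,[0,0,0.065],0],
  [-1,[0.01,0,0.075],0],
  [-1,[0.025,0,0.075],0],
  [-1,[0.042,0,0.075],0],
  [-1,[0.053,0,0.075],0],
  [-1,[0.053,0,0.075],0],
], force=20)

```text
t: 11.8
eef_pos: [563.7, 104.0, 130.7]
eef_rot: [1.009, 1.326, -1.013]
force: [-0.0, -0.1, -1.6]
opening: 0.689
```

```bash
python3 - <<'E'
from h import *
s=telemetry.state(); print(s['t'],s['eef_pos'],s['force'],s['torque'],s['opening'])
for c in ["wrist","side"]:
    I=read_camera(c)[:,:,::-1]; cv2.imwrite(f"pics/{c}8.png",I)
a=cv2.imread("pics/side8.png")[60:240,130:330];b=cv2.imread("pics/wrist8.png")
cv2.imwrite("pics/sb8.png",np.hstack([cv2.resize(a,(400,360)),cv2.resize(b,(400,360))]))
E
```

```text
11.8 [563.70109252 104.03877982 130.72798477] [-0.01190606 -0.10774956 -1.57160903] [ 0.01323941 -0.01515635  0.01002395] 0.6885121142638668
```

View pics/sb8.png

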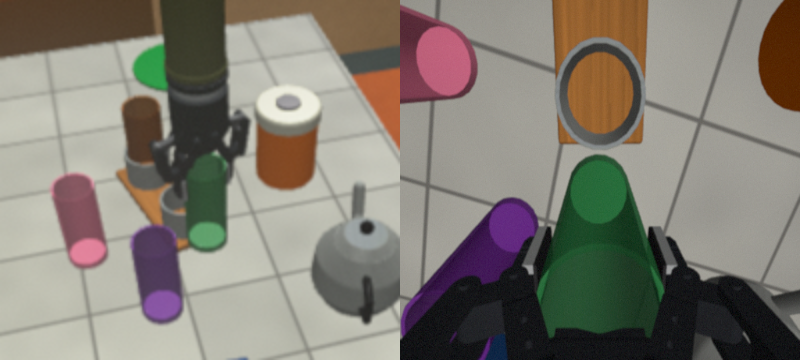

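Emit:
send_rows([
  [-1,[0,0,-0.007],0],
  [-1,[-0.002,0,-0.016],0],
  [-1,[-0.0035,0,-0.024],0],
  [-1,[-0.0045,0,-0.032],0],
  [-1,[-0.005,0,-0.04],0],
  [-1,[-0.004,0,-0.048],0],
  [-1,[-0.003,0,-0.056],0],
  [-1,[-0.003,0,-0.056],0],
], force=20)

```text
t: 12.9
eef_pos: [550.1, 158.8, 135.2]
eef_rot: [1.011, 1.324, -1.01]
force: [-1.4, -1.1, -0.3]
opening: 0.681
```

```bash
cat > look.py <<'E'
from h import *
import sys
n=sys.argv[1]
s=telemetry.state(); print(s['t'],s['eef_pos'],s['force'],s['torque'],s['opening'])
for c in ["wrist","side"]:
    I=read_camera(c)[:,:,::-1]; cv2.imwrite(f"pics/{c}{n}.png",I)
a=cv2.imread(f"pics/side{n}.png")[60:240,130:330];b=cv2.imread(f"pics/wrist{n}.png")
cv2.imwrite(f"pics/sb{n}.png",np.hstack([cv2.resize(a,(400,360)),cv2.resize(b,(400,360))]))
E
python3 look.py 9
```

```text
12.9 [550.14961599 158.80408153 135.17496445] [-1.40241988 -1.09486718 -0.30537793] [-0.27385853  0.15281965  0.00300452] 0.6811400367223643
```

View pics/sb9.png

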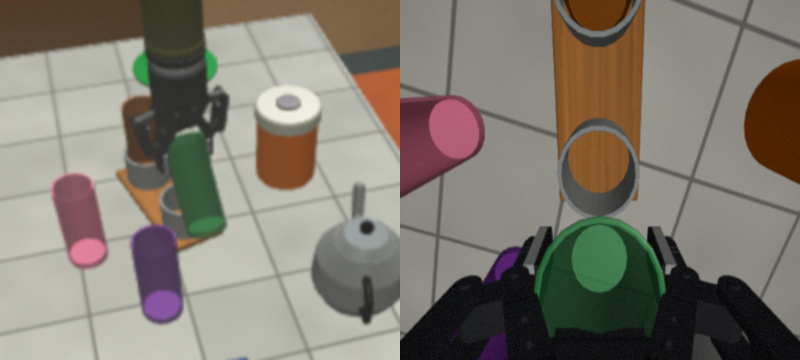

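Emit:
send_rows([
  [-1,[0.001,0,-0.005],0],
  [-1,[0.003,0,-0.01],0],
  [-1,[0.005,0,-0.016],0],
  [-1,[0.0075,0,-0.022],0],
  [-1,[0.01,0,-0.027],0],
  [-1,[0.01,0,-0.027],0],
  [-1,[0.01,0,-0.027],0],
  [-1,[0.01,0,-0.027],0],
], force=20)

```text
t: 14.0
eef_pos: [543.2, 184.0, 125.2]
eef_rot: [1.011, 1.324, -1.011]
force: [1.6, -0.8, -0.7]
opening: 0.676
```

```bash
python3 look.py 10
```

```text
14.0 [543.16887721 183.97868377 125.16230954] [ 1.60795356 -0.77874028 -0.71782533] [-0.09169882 -0.12601397  0.00633814] 0.6764216978454011
```

View pics/sb10.png

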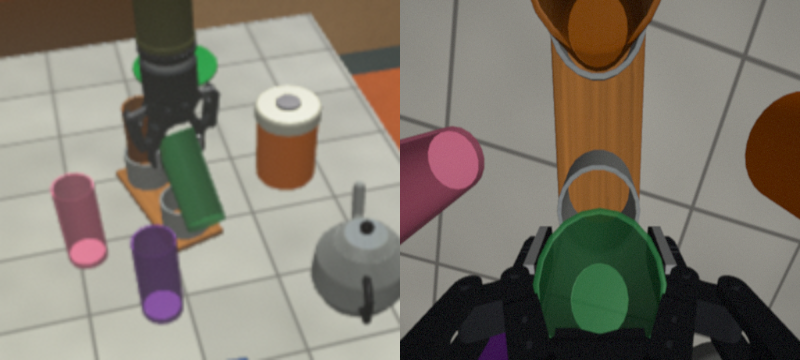

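Emit:
send_rows([
  [-1,[0,0,0],0],
  [-1,[0,0,0],0],
  [-1,[-0.01,0,0],0],
  [-1,[-0.025,0,0],0],
  [-1,[-0.045,0,0],0],
  [-1,[-0.07,0,0],0],
  [-1,[-0.1,0,0],0],
  [-1,[-0.1,0,0],0],
], force=60)

```text
t: 15.1
eef_pos: [545.3, 184.4, 228.9]
eef_rot: [1.015, 1.319, -1.005]
force: [-0.4, 1.3, -1.6]
opening: 0.672
```

```bash
python3 look.py 11; python3 -c "
import cv2
a=cv2.imread('pics/side11.png')[40:200,140:300];cv2.imwrite('pics/a11.png',cv2.resize(a,None,fx=3.5,fy=3.5,interpolation=cv2.INTER_CUBIC))"
```

```text
15.1 [545.25742966 184.43831032 228.93253337] [-0.42386721  1.25386049 -1.56552885] [ 0.01086179 -0.00907926  0.02676509] 0.6724276540601675
```

View pics/sb11.png

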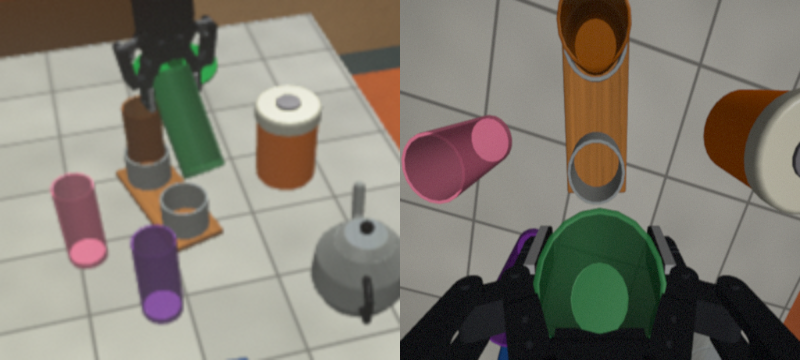

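View pics/a11.png

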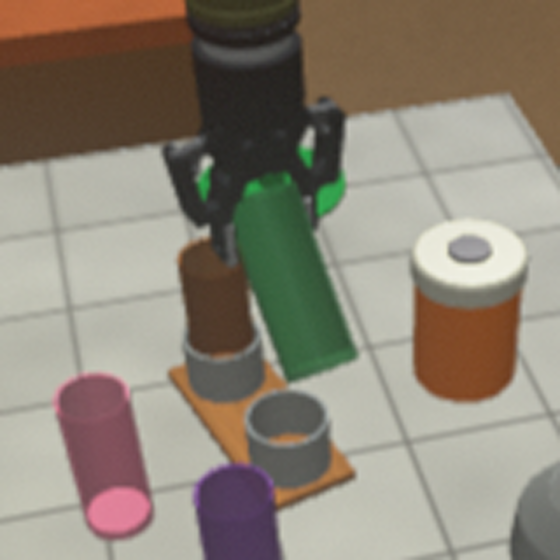

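```bash
cat > fit.py <<'E'
from h import *
import sys
from scipy.optimize import minimize
def gmask(im,minG=28):
    B,G,Rr=[im[...,i].astype(int) for i in range(3)]
    return ((G>1.25*Rr)&(G>1.25*B)&(G>minG)).astype(np.uint8)
t=np.linspace(0,2*np.pi,40)
def cyl(p,pos,Rm):
    cu,cz,cx,ph=p   # tool coords: y, z(=-v), x(down)
    c=pos+Rm@np.array([cx,cu,cz])
    # axis: foot->mouth. upright = -toolx ; leaning top toward -toolz
    a=Rm@np.array([-np.cos(ph),0,-np.sin(ph)]); b=Rm[:,1]; d=np.cross(a,b)
    ring=30*(np.cos(t)[:,None]*b+np.sin(t)[:,None]*d)
    return c,a,np.vstack([c+70*a+ring,c-70*a+ring])
def fit(tag,cams,save=True):
    s=telemetry.state(); pos=s['eef_pos']; Rm=R.from_rotvec(s['eef_rot']).as_matrix()
    data={}
    for c in cams:
        m=camera_model(c); im=read_camera(c)[:,:,::-1].copy(); g=gmask(im)
        P=cyl([0,30,15,.7],pos,Rm)[2]; q=proj(m,P); lo=q.min(0)-25; hi=q.max(0)+25
        roi=np.zeros_like(g); roi[max(0,int(lo[1])):int(hi[1]),max(0,int(lo[0])):int(hi[0])]=1
        dark=(im.max(2)<48)&(g==0)
        g=g*roi; n,l,st,_=cv2.connectedComponentsWithStats(g); i=1+np.argmax(st[1:,4]); g=(l==i).astype(np.uint8)
        dark=cv2.dilate(dark.astype(np.uint8),np.ones((3,3)))
        g[dark>0]=0
        if c=="wrist": dark[345:]=1
        data[c]=(m,im,g,(dark==0)&(roi>0))
    def cost(p):
        P=cyl(p,pos,Rm)[2]; tt=0
        for c,(m,im,g,ok) in data.items():
            a=np.zeros((384,512),np.uint8); cv2.fillPoly(a,[np.round(cv2.convexHull(proj(m,P).astype(np.float32))*16).astype(int)],1,shift=4)
            a=a*ok; gg=g*ok; tt+=1-(a&gg).sum()/max(1,(a|gg).sum())
        return tt
    best=None
    for ph in (.5,.7,.9):
        p0=np.array([0,30,10,ph]); sim=np.vstack([p0]+[p0+np.eye(4)[i]*[8,8,8,.15] for i in range(4)])
        r=minimize(cost,p0,method="Nelder-Mead",options=dict(initial_simplex=sim,maxiter=400,xatol=.05,fatol=1e-5))
        if best is None or r.fun<best.fun: best=r
    c,a,P=cyl(best.x,pos,Rm)
    print("t",s['t'],"tcp",pos.round(1),"tool(y,z,x,phi)",best.x.round(3),"deg",np.degrees(best.x[3]).round(1),"cost",round(best.fun,3),"center",c.round(1),"lowest z",P[:,2].min().round(1), "f",s['force'].round(1),s['opening'])
    for cn,(m,im,g,ok) in data.items():
        cv2.polylines(im,[np.round(cv2.convexHull(proj(m,P).astype(np.float32))).astype(int)],True,(0,0,255),1)
        cv2.polylines(im,[proj(m,P[40:]).round().astype(int)],True,(255,255,0),1)
        cv2.imwrite(f"pics/f_{cn}{tag}.png",im)
    ims=[cv2.imread(f"pics/f_{cn}{tag}.png") for cn in data]
    cv2.imwrite(f"pics/F{tag}.png",cv2.resize(np.hstack(ims),(800,600*0+int(384*800/(512*len(ims))))))
if __name__=="__main__": fit(sys.argv[1],sys.argv[2:])
E
python3 fit.py 12 wrist side scene
```

```text
t 15.2 tcp [542.9 183.8 225.5] tool(y,z,x,phi) [ 0.843 38.488  3.935  0.72 ] deg 41.2 cost 0.136 center [553.9 146.9 221.6] lowest z 149.2 f [ 0.1 -0.2 -2. ] 0.677296556625929
```

View pics/F12.png

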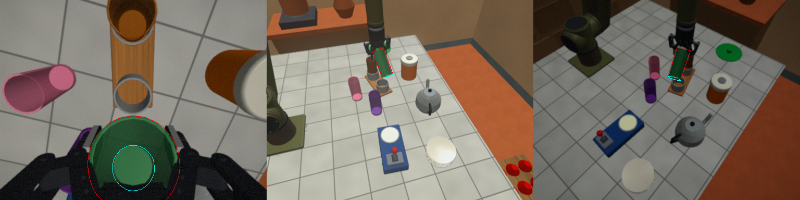

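Emit:
send_rows([
  [-1,[0.03,0,0.008],0],
  [-1,[0.06,0,0.008],0],
  [-1,[0.09,0,0.008],0],
  [-1,[0.1,0,0.006],0],
  [-1,[0.1,0,0.0],0],
  [-1,[0.102,0,-0.004],0],
  [-1,[0.105,0,-0.009],0],
  [-1,[0.105,0,-0.009],0],
], force=20)

```text
t: 16.35
eef_pos: [541.7, 191.3, 121.9]
eef_rot: [1.009, 1.32, -1.01]
force: [-0.4, -5.9, 1.0]
opening: 0.682
```

Emit:
send_rows([
  [-1,[0,0,0],0],
  [-1,[-0.01,0,0],0],
  [-1,[-0.03,0,0],0],
  [-1,[-0.055,0,0],0],
  [-1,[-0.08,0,0],0],
  [-1,[-0.11,0,0],0],
  [-1,[-0.13,0,0],0],
  [-1,[-0.13,0,0],0],
], force=60)

```text
t: 17.35
eef_pos: [542.4, 193.7, 253.6]
eef_rot: [1.015, 1.32, -1.005]
force: [-0.6, 0.4, -2.2]
opening: 0.677
```

```bash
python3 fit.py 13 wrist side scene
```

```text
t 17.35 tcp [542.4 193.7 253.6] tool(y,z,x,phi) [ 0.294 36.478  3.792  0.693] deg 39.7 cost 0.205 center [552.3 158.6 249.8] lowest z 176.7 f [-0.6  0.4 -2.2] 0.6766863168399267
```

View pics/F13.png

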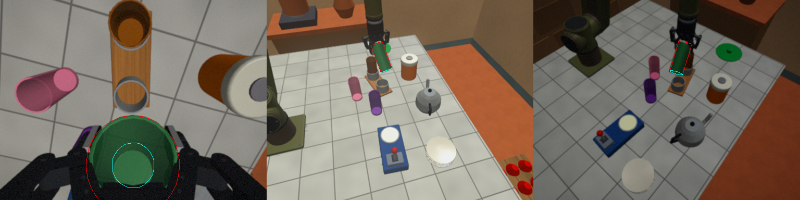

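```bash
python3 fit.py 14 wrist side scene; python3 fit.py 15 wrist; python3 fit.py 16 side scene;  python3 -c "
import cv2,numpy as np
a=cv2.imread('pics/f_side14.png')[20:180,150:310];b=cv2.imread('pics/f_wrist14.png')[180:384,120:400]
cv2.imwrite('pics/a14.png',np.hstack([cv2.resize(a,(400,400)),cv2.resize(b,(400,291+109))]))"
```

```text
t 17.5 tcp [540.2 192.7 249.9] tool(y,z,x,phi) [ 0.985 36.793  1.082  0.715] deg 41.0 cost 0.214 center [550.8 157.4 248.8] lowest z 176.3 f [ 0.7 -0.8 -2.4] 0.6781879325581684
t 17.65 tcp [540.1 192.4 249.2] tool(y,z,x,phi) [ 0.576 36.708  9.79   0.659] deg 37.8 cost 0.007 center [550.3 157.1 239.4] lowest z 165.7 f [ 0.  -1.1 -3. ] 0.6791780049346966
t 17.7 tcp [540.3 192.4 249.3] tool(y,z,x,phi) [ 0.326 34.958  1.964  0.713] deg 40.8 cost 0.202 center [549.8 158.7 247.3] lowest z 174.7 f [ 0.6 -0.1 -2. ] 0.6768908670620016
```

View pics/a14.png

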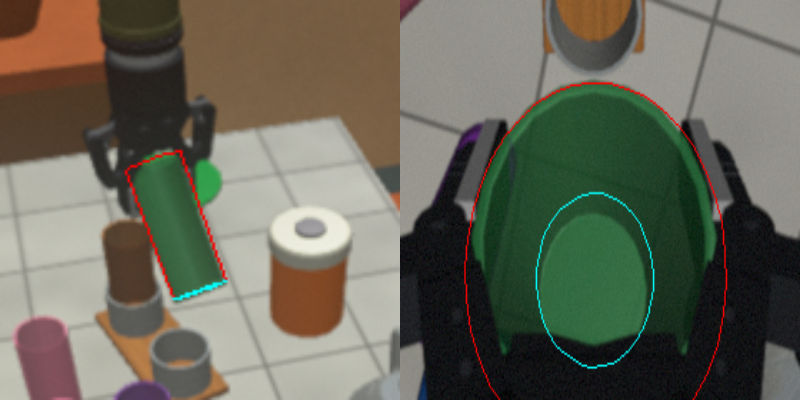

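```bash
python3 - <<'E'
from h import *
s=telemetry.state(); print(s['q'].round(3),s['eef_pos'])
Rm=R.from_rotvec(s['eef_rot']).as_matrix()
print(Rm.round(3))
for tgt in ([508,-220],[508,-170]): print(Rm.T@(np.array([*tgt,s['eef_pos'][2]])-s['eef_pos']))
E
```

```text
[0.268 0.293 1.48  0.    1.37  0.002] [540.46557278 192.38716037 249.52018737]
[[-0.001  0.965  0.263]
 [-0.     0.263 -0.965]
 [-1.    -0.001 -0.   ]]
[ 1.68927201e-01 -1.39769608e+02  3.89334832e+02]
[ 1.54234214e-01 -1.26620950e+02  3.41094677e+02]
```

Emit:
send_rows([
  [-1,[-0.02,-0.005,0.02],8],
  [-1,[-0.03,-0.018,0.065],17],
  [-1,[-0.03,-0.031,0.115],26],
  [-1,[-0.03,-0.044,0.165],35],
  [-1,[-0.03,-0.057,0.215],44],
  [-1,[-0.03,-0.07,0.265],53],
  [-1,[-0.03,-0.082,0.31],62],
  [-1,[-0.03,-0.092,0.35],71],
], force=60)

```text
t: 18.8
eef_pos: [543.9, -171.3, 280.0]
eef_rot: [1.884, 0.575, -1.885]
force: [0.4, -0.1, -2.4]
opening: 0.675
```

Emit:
send_rows([
  [-1,[0,0,0],8],
  [-1,[0,0,0],17],
  [-1,[0,0,0],26],
  [-1,[0,0,0],35],
  [-1,[0,0,0],35],
  [-1,[0,0,0],35],
  [-1,[0,0,0],35],
  [-1,[0,0,0],35],
], force=60)

```text
t: 19.8
eef_pos: [544.1, -169.4, 280.3]
eef_rot: [-2.215, 0.014, 2.215]
force: [0.0, 0.8, -2.7]
opening: 0.675
```

```bash
python3 fit.py 20 wrist side scene; python3 fit.py 21 side scene; python3 -c "
from h import *
print(R.from_rotvec(telemetry.state()['eef_rot']).as_matrix().round(3))
a=cv2.imread('pics/f_side21.png')[130:350,140:360];b=cv2.imread('pics/f_scene21.png')[120:340,70:290]
cv2.imwrite('pics/a21.png',np.hstack([cv2.resize(a,(400,400)),cv2.resize(b,(400,400))]))"
```

```text
t 19.8 tcp [ 544.1 -169.4  280.3] tool(y,z,x,phi) [-0.678 39.802  2.784  0.72 ] deg 41.3 cost 0.316 center [ 504.3 -168.3  277.5] lowest z 205.1 f [ 0.   0.8 -2.7] 0.6747298091082065
t 19.95 tcp [ 544.1 -169.4  280.3] tool(y,z,x,phi) [-3.321 44.293 10.54   0.713] deg 40.9 cost 0.265 center [ 499.9 -165.5  269.8] lowest z 197.2 f [-0.6  0.2 -1.2] 0.6764428350244277
[[ 0.    -0.013 -1.   ]
 [-0.    -1.     0.013]
 [-1.     0.    -0.   ]]
```

View pics/a21.png

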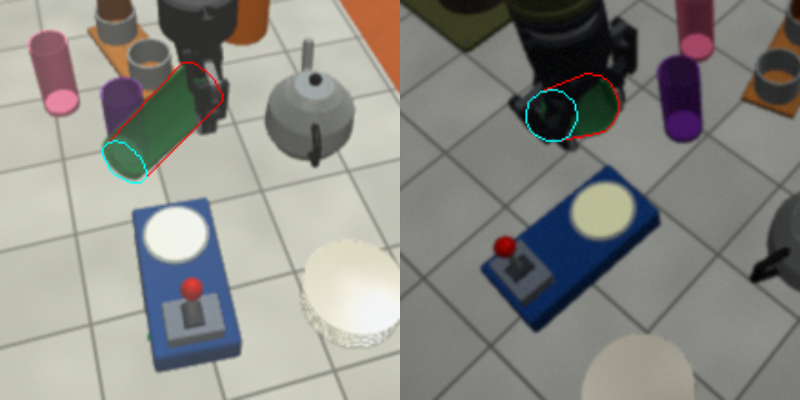

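View pics/F20.png

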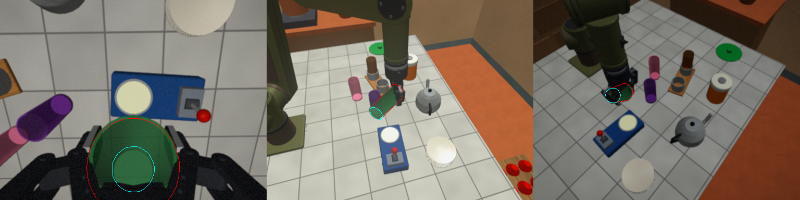

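```bash
cat > fit2.py <<'E'
# side camera only, tool y fixed 0
import fit as F, sys
from h import *
from scipy.optimize import minimize
def go(tag):
    s=telemetry.state(); pos=s['eef_pos']; Rm=R.from_rotvec(s['eef_rot']).as_matrix()
    m=camera_model("side"); im=read_camera("side")[:,:,::-1].copy()
    B,G,Rr=[im[...,i].astype(int) for i in range(3)]
    g=((G>Rr*1.18)&(G>B*1.12)&(G>28)).astype(np.uint8)
    q=proj(m,F.cyl([0,38,5,.75],pos,Rm)[2]); lo=(q.min(0)-12).astype(int); hi=(q.max(0)+12).astype(int)
    roi=np.zeros_like(g); roi[lo[1]:hi[1],lo[0]:hi[0]]=1; g*=roi
    n,l,st,_=cv2.connectedComponentsWithStats(g); g=(l==1+np.argmax(st[1:,4])).astype(np.uint8)
    g=cv2.morphologyEx(g,cv2.MORPH_CLOSE,np.ones((3,3)))
    dark=cv2.dilate(((im.max(2)<50)&(g==0)).astype(np.uint8),np.ones((3,3))); ok=((dark==0)&(roi>0)).astype(np.uint8)
    def rend(p):
        a=np.zeros((384*4,512*4),np.uint8); h=cv2.convexHull(proj(m,F.cyl([0,*p],pos,Rm)[2]).astype(np.float32))
        cv2.fillPoly(a,[np.round((h+.5)*4*16).astype(int)],1,shift=4); return cv2.resize(a*255,(512,384),interpolation=cv2.INTER_AREA)/255.
    def cost(p):
        a=rend(p)*ok; b=g*ok; return np.abs(a-b).sum()/b.sum()
    best=min((minimize(cost,p0,method="Nelder-Mead",options=dict(initial_simplex=np.vstack([p0]+[np.array(p0)+d for d in ([6,0,0],[0,6,0],[0,0,.12])]),maxiter=300)) for p0 in ([38,5,.65],[36,5,.8],[40,5,.9])),key=lambda r:r.fun)
    p=best.x; c,a,P=F.cyl([0,*p],pos,Rm)
    print("t",s['t'],"tcp",pos.round(1),"z,x,deg",p[0].round(1),p[1].round(1),np.degrees(p[2]).round(1),"cost",round(best.fun,3),"center",c.round(1),"low",P[:,2].min().round(1),"op",round(s['opening'],3))
    for d in (-6,-3,3,6):
        r=minimize(lambda w:cost([*w,p[2]+np.radians(d)]),p[:2],method="Nelder-Mead"); print(d,round(r.fun,3),end=" ")
    print()
    o=im.copy(); o[(g>0)&(cv2.erode(g,np.ones((3,3)))==0)]=(0,0,255)
    cv2.polylines(o,[np.round(cv2.convexHull(proj(m,P).astype(np.float32))).astype(int)],True,(255,255,0),1)
    x0,y0=lo-15; x1,y1=hi+15
    cv2.imwrite(f"pics/g{tag}.png",cv2.resize(np.hstack([im[y0:y1,x0:x1],o[y0:y1,x0:x1]]),(800,int(400*(y1-y0)/(x1-x0))),interpolation=cv2.INTER_NEAREST))
go(sys.argv[1])
E
python3 fit2.py 22
```

```text
t 20.05 tcp [ 544.1 -169.4  280.3] z,x,deg 43.3 1.2 43.0 cost 0.19 center [ 500.8 -168.9  279.2] low 207.5 op 0.672
-6 0.228 -3 0.203 3 0.204 6 0.241
```

View pics/g22.png

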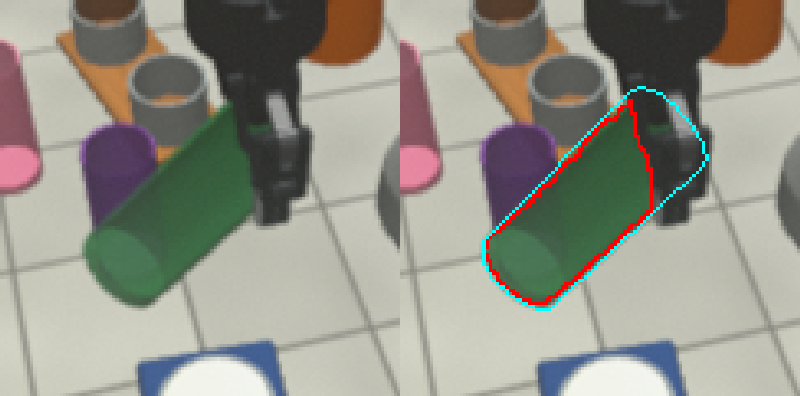

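Emit:
send_rows([
  [-1,[0.01,0.001,-0.001],0],
  [-1,[0.02,0.001,-0.002],0],
  [-1,[0.032,0.001,-0.003],0],
  [-1,[0.044,0.001,-0.004],0],
  [-1,[0.055,0.001,-0.005],0],
  [-1,[0.062,0.001,-0.005],0],
  [-1,[0.065,0.001,-0.005],0],
  [-1,[0.065,0.001,-0.005],0],
], force=60)

```text
t: 21.1
eef_pos: [549.1, -170.5, 215.3]
eef_rot: [-2.215, 0.014, 2.215]
force: [-0.6, 0.5, -1.5]
opening: 0.677
```

```bash
python3 fit2.py 23; python3 fit.py 24 side scene wrist; python3 - <<'E'
from h import *
a=cv2.imread('pics/f_side24.png')[130:350,140:360];b=cv2.imread('pics/f_scene24.png')[120:340,70:290]
cv2.imwrite('pics/a24.png',np.hstack([cv2.resize(a,(400,400)),cv2.resize(b,(400,400))]))
E
```

```text
t 21.1 tcp [ 549.1 -170.5  215.3] z,x,deg 42.5 -0.4 43.2 cost 0.305 center [ 506.6 -170.   215.7] low 144.1 op 0.677
-6 0.328 -3 0.317 3 0.322 6 0.362 
t 21.15 tcp [ 549.3 -170.6  215.6] tool(y,z,x,phi) [-1.885 40.545  5.24   0.706] deg 40.4 cost 0.472 center [ 508.8 -168.2  210.3] lowest z 137.6 f [ 0.1  0.9 -0.7] 0.6791687311047985
```

View pics/a24.png

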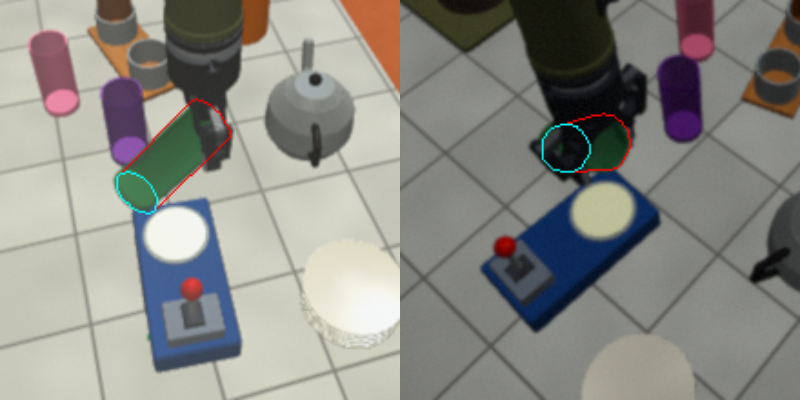

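View pics/f_wrist24.png

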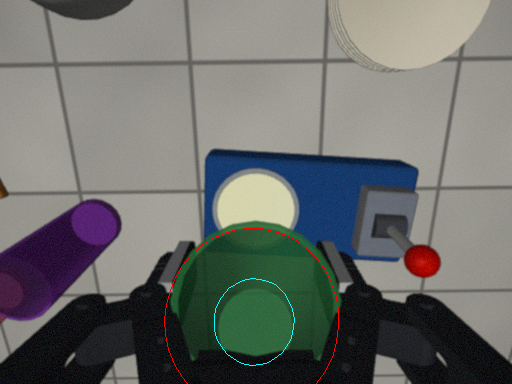

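```bash
python3 - <<'E'
from h import *
A=np.zeros((3,3));bb=np.zeros(3)
for c,(x0,y0,x1,y1) in {"scene":(100,225,150,280),"side":(215,270,270,310)}.items():
    im=read_camera(c)[:,:,::-1].astype(int); s=im[y0:y1,x0:x1]; k=(s[...,2]>80)&(s[...,1]<60)&(s[...,0]<60); ys,xs=np.where(k)
    m=camera_model(c); o=m["T"][:3,3]; p=atz(m,(xs.mean()+x0,ys.mean()+y0),100); d=(p-o)/np.linalg.norm(p-o); P=np.eye(3)-np.outer(d,d); A+=P; bb+=P@o; print(len(xs),atz(m,(xs.mean()+x0,ys.mean()+y0),137).round(1))
print(np.linalg.solve(A,bb).round(1))
s=telemetry.state(); print(s['t'],s['eef_pos'],s['qd'].round(3))
E
python3 fit2.py 25
```

```text
97 [ 497.  -298.5  137. ]
12 [ 498.2 -305.9  137. ]
[ 497.2 -300.9  133.4]
21.4 [ 549.26987034 -170.56596082  215.7058231 ] [ 0.001  0.001  0.002 -0.002  0.001 -0.001]
t 21.4 tcp [ 549.3 -170.6  215.7] z,x,deg 43.8 0.7 41.9 cost 0.314 center [ 505.5 -170.   215. ] low 142.8 op 0.678
-6 0.336 -3 0.321 3 0.323 6 0.353
```

Lever upright, glass tipped about 42° over the window, and still. Handing in.

```bash
python3 -c "
from station import *
print(finish_job())"
```

```text
the job is handed in; nothing more can be done
None
```

I handed the job in at about 21.5 s. The lever is at half, and the green glass is held tipped and still over the lamp window.

**Lever:** I gripped the red knob and moved it until it stood over its hinge. Close up after release, the knob was within about 0.5 mm of the lamp's centre line. In the last scene and side pictures it was still within about 2 mm of upright.

**Getting the tilt:** The moves only turn the tool about its own axis, so the arm could not tip the glass directly. I drew it straight up out of the cup. Then, with a light 20 N grip, I leaned its wall against the outside rim of its own empty, fixed cup until it swivelled between the pads. I tightened the grip to 60 N and carried it to the lamp.

**Last checks:**

| Check | Result |
|---|---|
| Tilt | 40 to 43 degrees, depending on camera |
| Middle of the glass | about (505 to 509, -168 to -170) mm |
| Middle of the window | about (508, -170) mm |
| Clear air below the glass | about 90 mm |
| Arm | at rest, grip opening steady |

- **Tilt:** The fits from different cameras differed by about 3 degrees, and part of the glass was hidden behind the fingers. Wrist-only and side-only fits also disagreed by about 8 mm on the height of its middle. Pushing the glass a second time, meant to add about 5 degrees, showed no clear gain.
- **Bystanders:** I planned every path clear of the amber glass, saucers, canister and teapot, and saw no contact in the pictures. I did not measure their positions again at the end.

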